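Unclip the cap of the empty solder reel

TASK

One of the two solder reels on the upright spindles has run empty and is to be changed. Squeeze the two side buttons of the quick-release cap on top of the empty reel, lift the cap off its spindle, and set it down upright inside the shallow metal tray, without dropping it. Leave the cap of the full reel where it is.

Things in the scene. Friction and masses are not known exactly. Their poses are not given: they have to be found in the camera images.
- cap_empty: Quick-release cap on the empty reel (bare black core 26 mm across between two black flanges). Grey block 42 x 40 mm, 42 mm tall, 0.1 kg, with a black push button on its +y and -y sides. Origin: centre of its underside, z up; just below is the reel's top flange, 66 mm across, 62 mm above the bench; reel and spindle are fixed. Unless both buttons are held in, it stays latched.
- cap_empty_grip (a point): Point midway between that cap's two buttons, 26 mm above its underside; cap's axes. Buttons: 20 mm wide along x, 18 mm tall, outer faces 53 mm apart along y at rest, 43 mm fully pressed; 3 to 5 N each, a 10 to 30 N grip is ample. Squeezed fully, the cap lifts straight up, is off the spindle after 30 mm, and is carried by its buttons. Let go, they spring out.
- cap_full: The same cap on the other reel, which is full of solder wire (shiny metal winding 58 mm across, nearly as wide as the flanges). Same origin, axes and height. To be left in place.
- tray: Empty shallow square metal tray fixed on the bench, 120 x 120 mm outside, walls 3 mm thick, 10 mm tall. Origin: centre of its underside, z up, x and y along its sides; the inner floor is 3 mm above the origin.
There are look-alikes about, which are no part of the job. Leave any green or pink look-alike of the cap_empty alone.

How it is judged:
By the outcome, as a careful person would: the job done as asked, in the order asked, and still so for the second after the job is handed in, with the robot touching nothing.
It also fails if it takes over 48 s, if anything falls off the work surface, if the arm or the gripper's body presses on something with over 40 N, if the wrist force passes 120 N, or if a joint passes its speed limit or range.

ROBOT

A 7-joint arm with a two-finger parallel gripper is mounted at the origin on the work surface. World frame = base frame: x ahead of the robot, y to its left, z up, the work surface at z = 0. Lengths are in m, angles in rad, forces in N, time in s.
With the tool pointing down it reaches from about 0.35 to 0.9 m from the base axis. Payload 8.1 kg.
Tool frame: the origin (TCP) lies on the front face of the gripper's body, between the roots of the fingers; the fingertips stand 66 mm ahead of it and the grasp point (between the pads) lies 47 mm ahead of it; z points along the fingers, x is the direction in which the jaws open and shut, and the axes are right-handed (so a half turn about z gives the same grasp; the last joint's range is limited). The gripper opens to 92 mm and grips with 3 to 60 N. Pads are 19 mm wide; open, the fingers measure 130 mm over their backs; the gripper's body (75 mm by 190 mm) begins 47 mm behind the grasp point.
Start: joints at [1.184, 0.434, 0.025, 1.573, -0.012, 1.134, -0.075], TCP at [0.175, -0.6, 0.292] pointing down, gripper open.
Joint ranges: [-2.62, 2.62], [-0.44, 2.09], [-1.27, 1.32], [0.08, 2.57], [-1.32, 4.46], [0.12, 2], [-2.74, 2.74]. Speed limits (rad/s): [2.22, 2.22, 3.01, 3.01, 3.14, 3.14, 3.14].

INTERFACE

Orientations are given as a unit quaternion [x, y, z, w].
In Python, from plant import sense, read_camera, camera_params, sign_off gives the robot as it stands.
- The arm moves only by the tool servo_tool, never from a script. Its argument "steps" is a list of rows, each an object with "offset": the shift along the tool's x, y, z in cm, a list of three; "rotation": the turn, a rotation vector about the tool's x, y, z in degrees, a list of three; "grip": the opening, from 0 (shut) to 1 (fully open). A call has exactly 10 rows; each row shifts and turns the pose as measured when the row begins, along the tool's axes as they then stand; what a row does not reach is not made up. A row lasts 1/8 s, in which the tool goes at most 62.5 mm and 10.7 degrees, less where a joint would pass 70% of its speed; a pose out of reach is approached as far as the arm can. A call with a gripper value outside its range is refused whole. The fingers move at their own pace and stop on an object; the grip force is fixed at half the most. Time passes only in rows, so rows that do not move let the fingers close, or fill a call up. It gives the time, the measured TCP pose, the force and the opening at its end, in the units of the state.
- sense(): the state, without advancing time (a new reading comes with each control period).
- read_camera(name): name is "scene" or "top"; returns (picture, depth): 384x512x3 uint8, blue, green, red; 384x512 float32, m along the optical axis (not along the pixel's ray), 0 where there is no reading.
- camera_params(name): a dict with "camera_matrix" (3x3 intrinsics, pixels), "xyz" and "attitude" of the camera in the world. Camera axes: x right, y down, z forward; pixel columns grow to the right and rows downward; lengths in m; the calibration is good to about 2 mm. A picture is of the moment at which its call begins. camera_params takes no time and is no camera call.
- sign_off(): hands the job in, once; it reports no verdict.
The state is a dict: "clock": time; "joint_pos": joint angles; "joint_velocities": joint speeds; "joint_torque": joint torques, N m; "ee_pos": TCP position; "tcp_rot": TCP orientation; "force": force on the tool from outside, world axes, zero at the start; "torque": the same for the moment, N m; "opening": finger opening in m.
Only numpy, scipy, OpenCV 4.12 (cv2) and the standard library are available. Lean on these libraries where they do the work, as an engineer would, in place of code of your own. Each camera call takes 0.05 s, during which the arm holds its last target. There are 200 camera calls.

## Working session

There is one attempt and no reset: what is moved stays moved. The work goes in short steps, Python scripts to look and compute and a tool call to move; the robot and the scene stay as the last step left them, time stands still between calls to the robot, and variables do not carry over. Pictures are saved under pics/ and viewed, about 8 in all and at most 12, crops included, and the job is handed in when it is done.

Besides the shell and the picture viewer there is one more tool, called after "Emit:" by a JSON object that holds its "method" and its "body". servo_tool: Moves the arm, as the interface text tells. Its arguments: {"type":"object","properties":{"steps":{"type":"array"}},"required":["steps"]}

```bash
mkdir -p pics; cat > h.py <<'E'
import numpy as np, cv2
from scipy.spatial.transform import Rotation as R
from plant import *
def cam(n):
    p=camera_params(n); a=np.array(p["attitude"]); M=R.from_quat(a).as_matrix() if a.size==4 else a.reshape(3,3)
    return np.array(p["camera_matrix"]),np.array(p["xyz"]),M
def pts(n,d):
    K,t,M=cam(n); v,u=np.mgrid[:d.shape[0],:d.shape[1]]
    c=np.stack([(u-K[0,2])/K[0,0]*d,(v-K[1,2])/K[1,1]*d,d],-1); return c@M.T+t
E
python3 - <<'E'
from h import *
for n in("scene","top"):
    i,d=read_camera(n); cv2.imwrite(f"pics/{n}0.png",i); np.save(n+"0.npy",d); print(n,cam(n))
s=sense(); print(s["clock"],s["ee_pos"],s["tcp_rot"],s["opening"])
E
```

```text
scene (array([[447.07021223,   0.        , 255.81775135],
       [  0.        , 447.07021223, 195.36119989],
       [  0.        ,   0.        ,   1.        ]]), array([1.18276313, 0.29854726, 0.71069618]), array([[-0.3863227 ,  0.6138411 , -0.68844309],
       [ 0.92235861,  0.25462397, -0.2905533 ],
       [-0.00305945, -0.74723875, -0.66454864]]))
top (array([[393.48070965,   0.        , 253.82623931],
       [  0.        , 393.48070965, 193.30378677],
       [  0.        ,   0.        ,   1.        ]]), array([ 0.37886167, -0.01118856,  0.81244092]), array([[ 0.02649223, -0.9852296 ,  0.16917684],
       [-0.99964226, -0.02548756,  0.00810779],
       [-0.00367613, -0.16933111, -0.98555236]]))
0.1 [ 0.17483037 -0.59966856  0.29153075] [ 7.99982116e-01 -6.00023439e-01 -5.96837098e-04 -3.62257417e-04] 0.09165202723356533
```

View pics/scene0.png

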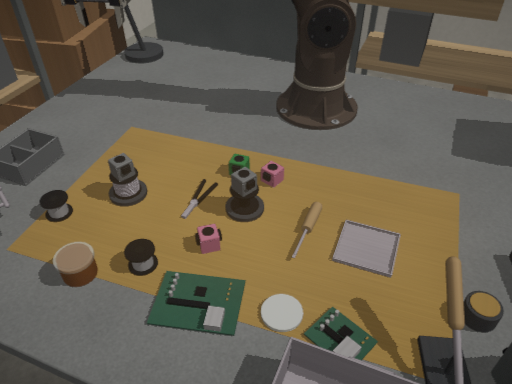

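View pics/top0.png

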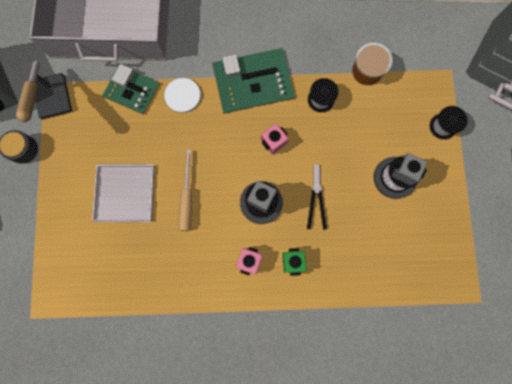

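Candidates: grey cap at scene (245,182) / top (262,195) stands on a dark, bare core. Grey cap at scene (122,167) / top (408,170) stands on a shiny winding, so that one is full. The green and pink blocks are look-alikes. The tray is at scene (366,247) / top (124,193). I'll confirm with an enlarged crop and measure.

```bash
python3 - <<'E'
from h import *
s=cv2.imread("pics/scene0.png"); t=cv2.imread("pics/top0.png")
a=cv2.resize(s[145:230,205:290],(380,380),interpolation=3);b=cv2.resize(s[140:225,85:170],(380,380),interpolation=3)
cv2.imwrite("pics/crop1.png",np.hstack([a,b]))
d=np.load("top0.npy"); P=pts("top",d)
win=np.zeros(d.shape,bool); win[170:230,230:295]=1
m=win&(P[...,2]>.09)&(d>0)
print("z pct",np.percentile(P[m][:,2],[5,50,95]),m.sum())
m=win&(np.abs(P[...,2]-.104)<.006)
Q=P[m]; r=cv2.minAreaRect((Q[:,:2]*1000).astype(np.float32)); print("cap top rect mm",r,Q[:,2].mean(),Q.mean(0))
# flange
f=win&(np.abs(P[...,2]-.062)<.004); Q=P[f]; print("flange circle",cv2.minEnclosingCircle((Q[:,:2]*1000).astype(np.float32)),Q[:,2].mean())
w=np.zeros(d.shape,bool); w[155:230,85:165]=1
m=w&(P[...,2]>.0065)&(P[...,2]<.02)&(d>0); Q=P[m]
print("tray",cv2.minAreaRect((Q[:,:2]*1000).astype(np.float32)),Q[:,2].max())
hsv=cv2.cvtColor(t,cv2.COLOR_BGR2HSV); m=((w)&(hsv[...,1]<70)).astype(np.uint8)
c=max(cv2.findContours(m,0,1)[0],key=cv2.contourArea); r=cv2.minAreaRect(c); print(r)
K,o,M=cam("top")
def ray(u,v,z): q=M@np.linalg.inv(K)@[u,v,1]; return o+q*(z-o[2])/q[2]
B=np.array([ray(*x,.01) for x in cv2.boxPoints(r)]); print(B.round(3),B.mean(0))
for nm,(u,v) in dict(pink1=(274,139),pink2=(249,262),green=(295,262),snips=(317,200),driver=(186,200),full=(408,170)).items(): print(nm,P[v,u].round(3))
E
```

```text
z pct [0.09527755 0.10337453 0.10599265] 584
cap top rect mm ((498.8924560546875, -19.096881866455078), (51.968780517578125, 42.43112564086914), 64.47998046875) 0.10356158724896741 [ 0.49825773 -0.01926782  0.10356159]
flange circle ((498.7381896972656, -18.992719650268555), 32.86531448364258) 0.06156994123255859
tray ((511.16839599609375, 267.72454833984375), (118.93659973144531, 121.39356994628906), 1.4067004919052124) 0.01418551409833213
((123.0, 192.5), (57.0, 60.0), 90.0)
[[0.57  0.335 0.01 ]
 [0.573 0.209 0.01 ]
 [0.454 0.2   0.01 ]
 [0.451 0.323 0.01 ]] [0.5120294 0.2665902 0.01     ]
pink1 [ 0.624 -0.043  0.041]
pink2 [0.376 0.001 0.041]
green [ 0.379 -0.088  0.044]
snips [ 0.507 -0.137  0.001]
driver [0.497 0.132 0.024]
full [ 0.551 -0.288  0.105]
```

View pics/crop1.png

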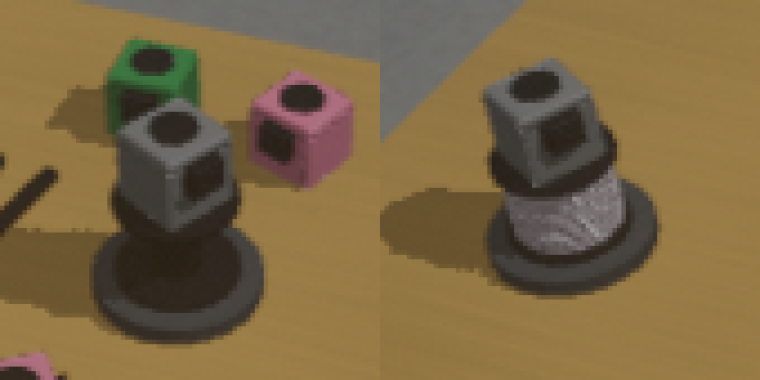

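The left crop shows the bare black core, so that is the empty reel. Its cap is at about (0.499, -0.019), top z 0.104, with the buttons along roughly 64° azimuth. The right reel carries the shiny winding. Next I'll refine the yaw and plan the approach.

```bash
cat >> h.py <<'E'
def plan(xyz,az,n,nd=1):
    """tool pointing down, tool x at azimuth az (deg); prints rows in tool axes (cm, deg)"""
    s=sense(); p=np.array(s["ee_pos"]); T=R.from_quat(s["tcp_rot"])
    a=np.radians(az); x=np.array([np.cos(a),np.sin(a),0]); z=np.array([0,0,-1.])
    G=R.from_matrix(np.stack([x,np.cross(z,x),z],1)); rv=(T.inv()*G).as_rotvec(); dp=np.array(xyz)-p
    print("clock",s["clock"],"err mm",(dp*1e3).round(1),"rotvec deg",np.degrees(rv).round(1),"open",s["opening"],"F",np.round(s["force"],1))
    for k in range(n):
        Tk=T*R.from_rotvec(rv*k/n); print((Tk.inv().apply(dp)/n*100).round(nd).tolist(),np.degrees(rv/n).round(nd).tolist())
E
python3 - <<'E'
from h import *
d=np.load("top0.npy"); P=pts("top",d); w=np.zeros(d.shape,bool); w[170:230,230:295]=1
m=(w&(P[...,2]>.1005)).astype(np.uint8); c=max(cv2.findContours(m,0,1)[0],key=cv2.contourArea)
Q=P[m>0]; print(cv2.minAreaRect((Q[:,:2]*1000).astype(np.float32)),np.median(Q[:,2]),len(Q))
r=cv2.minAreaRect(c);K,o,M=cam("top")
def ray(u,v,z): q=M@np.linalg.inv(K)@[u,v,1]; return o+q*(z-o[2])/q[2]
B=np.array([ray(*x,.104) for x in cv2.boxPoints(r)]); e=np.diff(B,axis=0); print(B.mean(0),np.degrees(np.arctan2(e[:,1],e[:,0])),np.linalg.norm(e,axis=1))
d=np.load("scene0.npy"); P=pts("scene",d); t=(np.hypot(P[...,0]-.499,P[...,1]+.019)<.033)
q=P[t&(P[...,2]>.1015)]; print("scene top",len(q),cv2.minAreaRect((q[:,:2]*1000).astype(np.float32)))
# +y side face: fit line to points at heights .066-.076 (below button)
q=P[t&(P[...,2]>.066)&(P[...,2]<.101)]
for A in range(56,74,2):
    u=np.array([np.cos(np.radians(A)),np.sin(np.radians(A))]); pr=(q[:,:2]-[.499,-.019])@u; pl=(q[:,:2]-[.499,-.019])@[u[1],-u[0]]
    print(A,np.percentile(pr,[90,97,100]).round(4),np.percentile(pl,[90,97,100]).round(4))
plan((.499,-.019,.24),64.5,15)
E
```

```text
((452.93218994140625, -7.351985931396484), (45.00390625, 141.34811401367188), 75.30406951904297) 0.10375584597203563 488
[ 0.49748691 -0.01863315  0.104     ] [ -26.14024879 -117.09975209  153.39244931] [0.04421116 0.03977151 0.04400353]
scene top 216 ((500.41400146484375, -18.643714904785156), (40.44284439086914, 42.69483184814453), 64.22618103027344)
56 [0.0253 0.0269 0.0279] [0.0223 0.0233 0.0252]
58 [0.0254 0.027  0.0281] [0.0221 0.023  0.0248]
60 [0.0255 0.0269 0.0284] [0.0219 0.0227 0.0243]
62 [0.0255 0.0269 0.0286] [0.0218 0.0225 0.0238]
64 [0.0254 0.0268 0.0288] [0.0217 0.0224 0.0234]
66 [0.0252 0.0266 0.029 ] [0.0218 0.0223 0.0238]
68 [0.0251 0.0265 0.0291] [0.022  0.0225 0.0241]
70 [0.0251 0.0265 0.0292] [0.0223 0.023  0.0245]
72 [0.025  0.0266 0.0293] [0.0225 0.0235 0.0248]
clock 0.1 err mm [324.2 580.7 -51.5] rotvec deg [-1.000e-01  0.000e+00 -1.382e+02] open 0.09165202723356533 F [-0.2  0.2  0.7]
[-3.1, -3.2, 0.3] [-0.0, 0.0, -9.2]
[-2.6, -3.6, 0.3] [-0.0, 0.0, -9.2]
[-2.0, -4.0, 0.3] [-0.0, 0.0, -9.2]
[-1.3, -4.2, 0.3] [-0.0, 0.0, -9.2]
[-0.6, -4.4, 0.3] [-0.0, 0.0, -9.2]
[0.1, -4.4, 0.3] [-0.0, 0.0, -9.2]
[0.8, -4.4, 0.3] [-0.0, 0.0, -9.2]
[1.5, -4.2, 0.3] [-0.0, 0.0, -9.2]
[2.2, -3.9, 0.3] [-0.0, 0.0, -9.2]
[2.8, -3.5, 0.3] [-0.0, 0.0, -9.2]
[3.3, -3.0, 0.3] [-0.0, 0.0, -9.2]
[3.7, -2.4, 0.3] [-0.0, 0.0, -9.2]
[4.1, -1.8, 0.3] [-0.0, 0.0, -9.2]
[4.3, -1.1, 0.3] [-0.0, 0.0, -9.2]
[4.4, -0.4, 0.3] [-0.0, 0.0, -9.2]
```

Both views agree: yaw about 64°, cap top 42x40 mm, and the button face 26.8 mm out, against 26.5 expected.

Emit:
{"method": "servo_tool", "body": {"steps": [{"offset": [-3.1,-3.2,0],"rotation": [0,0,-9.2],"grip": 1},{"offset": [-2.6,-3.6,0],"rotation": [0,0,-9.2],"grip": 1},{"offset": [-2.0,-4.0,0],"rotation": [0,0,-9.2],"grip": 1},{"offset": [-1.3,-4.2,0],"rotation": [0,0,-9.2],"grip": 1},{"offset": [-0.6,-4.4,0],"rotation": [0,0,-9.2],"grip": 1},{"offset": [0.1,-4.4,0],"rotation": [0,0,-9.2],"grip": 1},{"offset": [0.8,-4.4,0],"rotation": [0,0,-9.2],"grip": 1},{"offset": [1.5,-4.2,0],"rotation": [0,0,-9.2],"grip": 1},{"offset": [2.2,-3.9,0],"rotation": [0,0,-9.2],"grip": 1},{"offset": [2.8,-3.5,0],"rotation": [0,0,-9.2],"grip": 1}]}}

```text
clock: 1.35
ee_pos: [0.3859, -0.1962, 0.2888]
tcp_rot: [0.983, 0.181, -0.002, -0.002]
force: [0.8, -0.5, 0.8]
opening: 0.0918
```

```bash
python3 -c "
from h import *
plan((.499,-.019,.22),64.3,8)"
```

```text
clock 1.35 err mm [113.1 177.2 -68.8] rotvec deg [ -0.3   0.1 -43.4] open 0.09175932505488847 F [ 0.8 -0.5  0.8]
[2.1, -1.6, 0.9] [-0.0, 0.0, -5.4]
[2.3, -1.4, 0.9] [-0.0, 0.0, -5.4]
[2.4, -1.1, 0.9] [-0.0, 0.0, -5.4]
[2.5, -0.9, 0.9] [-0.0, 0.0, -5.4]
[2.5, -0.7, 0.9] [-0.0, 0.0, -5.4]
[2.6, -0.4, 0.9] [-0.0, 0.0, -5.4]
[2.6, -0.2, 0.9] [-0.0, 0.0, -5.4]
[2.6, 0.1, 0.9] [-0.0, 0.0, -5.4]
```

Emit:
{"method": "servo_tool", "body": {"steps": [{"offset": [2.1,-1.6,0.8],"rotation": [0,0,-5.4],"grip": 1},{"offset": [2.3,-1.4,0.8],"rotation": [0,0,-5.4],"grip": 1},{"offset": [2.4,-1.1,0.8],"rotation": [0,0,-5.4],"grip": 1},{"offset": [2.5,-0.9,0.8],"rotation": [0,0,-5.4],"grip": 1},{"offset": [2.5,-0.7,0.8],"rotation": [0,0,-5.4],"grip": 1},{"offset": [2.6,-0.4,0.8],"rotation": [0,0,-5.4],"grip": 1},{"offset": [2.6,-0.2,0.8],"rotation": [0,0,-5.4],"grip": 1},{"offset": [2.6,0.1,0.8],"rotation": [0,0,-5.4],"grip": 1},{"offset": [0,0,0],"rotation": [0,0,0],"grip": 1},{"offset": [0,0,0],"rotation": [0,0,0],"grip": 1}]}}

```text
clock: 2.6
ee_pos: [0.4992, -0.0087, 0.221]
tcp_rot: [0.84, 0.543, -0.003, -0.004]
force: [-0.3, -0.6, -0.5]
opening: 0.0917
```

```bash
python3 -c "
from h import *
plan((.499,-.019,.135),64.3,4,2)"
```

```text
clock 2.6 err mm [ -0.2 -10.3 -86. ] rotvec deg [-0.5  0.   1.5] open 0.09173369705734774 F [-0.3 -0.6 -0.5]
[-0.24, 0.12, 2.15] [-0.14, 0.01, 0.38]
[-0.24, 0.12, 2.15] [-0.14, 0.01, 0.38]
[-0.24, 0.11, 2.15] [-0.14, 0.01, 0.38]
[-0.24, 0.11, 2.15] [-0.14, 0.01, 0.38]
```

Emit:
{"method": "servo_tool", "body": {"steps": [{"offset": [-0.5,0.25,0],"rotation": [-0.3,0,0.8],"grip": 1},{"offset": [-0.5,0.2,0],"rotation": [-0.2,0,0.7],"grip": 1},{"offset": [0,0,0],"rotation": [0,0,0],"grip": 1},{"offset": [0,0,1.2],"rotation": [0,0,0],"grip": 1},{"offset": [0,0,1.2],"rotation": [0,0,0],"grip": 1},{"offset": [0,0,1.2],"rotation": [0,0,0],"grip": 1},{"offset": [0,0,1.2],"rotation": [0,0,0],"grip": 1},{"offset": [0,0,1.2],"rotation": [0,0,0],"grip": 1},{"offset": [0,0,1.2],"rotation": [0,0,0],"grip": 1},{"offset": [0,0,0],"rotation": [0,0,0],"grip": 1}]}}

```text
clock: 3.85
ee_pos: [0.4976, -0.023, 0.1432]
tcp_rot: [0.848, 0.529, -0.001, 0.0]
force: [-0.4, -0.1, -0.4]
opening: 0.0916
```

```bash
python3 -c "
from h import *
plan((.499,-.019,.135),64.3,2,2)
i,d=read_camera('scene'); cv2.imwrite('pics/s1.png',cv2.resize(i[100:260,160:340],None,fx=3.5,fy=3.5,interpolation=3))"
```

```text
clock 3.85 err mm [ 1.4  4.  -8.2] rotvec deg [-0.1  0.1 -0.4] open 0.09157543423066972 F [-0.4 -0.1 -0.4]
[0.21, -0.03, 0.41] [-0.04, 0.07, -0.19]
[0.21, -0.03, 0.41] [-0.04, 0.07, -0.19]
```

View pics/s1.png

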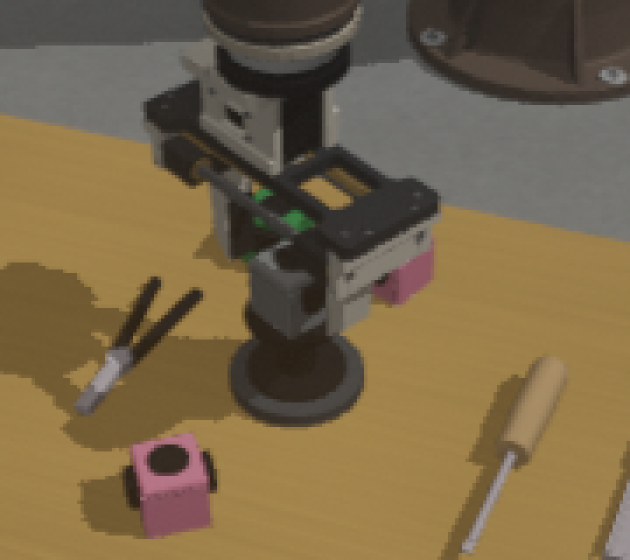

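The jaws straddle the grey cap on both button sides (cap at crop (285,285)), clear of the green and pink blocks. I'll centre and go down the rest.

Emit:
{"method": "servo_tool", "body": {"steps": [{"offset": [0.4,0,0.4],"rotation": [0,0,-0.4],"grip": 1},{"offset": [0,0,0.4],"rotation": [0,0,0],"grip": 1},{"offset": [0,0,0],"rotation": [0,0,0],"grip": 1},{"offset": [0,0,0],"rotation": [0,0,0],"grip": 1},{"offset": [0,0,0],"rotation": [0,0,0],"grip": 0.75},{"offset": [0,0,0],"rotation": [0,0,0],"grip": 0.65},{"offset": [0,0,0],"rotation": [0,0,0],"grip": 0.65},{"offset": [0,0,0],"rotation": [0,0,0],"grip": 0.65},{"offset": [0,0,0],"rotation": [0,0,0],"grip": 0.65},{"offset": [0,0,0],"rotation": [0,0,0],"grip": 0.65}]}}

```text
clock: 5.15
ee_pos: [0.5008, -0.0191, 0.1365]
tcp_rot: [0.847, 0.532, 0.0, 0.001]
force: [-0.1, 0.5, 0.0]
opening: 0.0597
```

```bash
python3 -c "
from h import *
plan((.499,-.019,.135),64.3,1,2)"
```

```text
clock 5.15 err mm [-1.8  0.1 -1.5] rotvec deg [0.1 0.1 0. ] open 0.059650788134744094 F [-0.1  0.5  0. ]
[-0.07, -0.16, 0.15] [0.11, 0.06, 0.03]
```

Emit:
{"method": "servo_tool", "body": {"steps": [{"offset": [-0.05,-0.1,0.15],"rotation": [0,0,0],"grip": 0.65},{"offset": [0,0,0],"rotation": [0,0,0],"grip": 0.5},{"offset": [0,0,0],"rotation": [0,0,0],"grip": 0},{"offset": [0,0,0],"rotation": [0,0,0],"grip": 0},{"offset": [0,0,0],"rotation": [0,0,0],"grip": 0},{"offset": [0,0,0],"rotation": [0,0,0],"grip": 0},{"offset": [0,0,0],"rotation": [0,0,0],"grip": 0},{"offset": [0,0,0],"rotation": [0,0,0],"grip": 0},{"offset": [0,0,0],"rotation": [0,0,0],"grip": 0},{"offset": [0,0,0],"rotation": [0,0,0],"grip": 0}]}}

```text
clock: 6.4
ee_pos: [0.4995, -0.0193, 0.1352]
tcp_rot: [0.847, 0.532, -0.0, 0.001]
force: [-1.3, 0.4, 2.0]
opening: 0.0418
```

The opening is 41.8 mm, so both buttons are fully in. I'll lift gently.

Emit:
{"method": "servo_tool", "body": {"steps": [{"offset": [0,0,-0.3],"rotation": [0,0,0],"grip": 0},{"offset": [0,0,-0.4],"rotation": [0,0,0],"grip": 0},{"offset": [0,0,-0.4],"rotation": [0,0,0],"grip": 0},{"offset": [0,0,-0.4],"rotation": [0,0,0],"grip": 0},{"offset": [0,0,-0.4],"rotation": [0,0,0],"grip": 0},{"offset": [0,0,-0.4],"rotation": [0,0,0],"grip": 0},{"offset": [0,0,-0.4],"rotation": [0,0,0],"grip": 0},{"offset": [0,0,-0.4],"rotation": [0,0,0],"grip": 0},{"offset": [0,0,-0.4],"rotation": [0,0,0],"grip": 0},{"offset": [0,0,-0.4],"rotation": [0,0,0],"grip": 0}]}}

```text
clock: 7.65
ee_pos: [0.4993, -0.019, 0.1767]
tcp_rot: [0.846, 0.532, -0.0, 0.001]
force: [-0.0, -0.2, -0.6]
opening: 0.0417
```

```bash
python3 -c "
from h import *
plan((.512,.267,.19),64.3,10,1)
i,d=read_camera('scene'); cv2.imwrite('pics/s2.png',cv2.resize(i[80:240,160:340],None,fx=3.5,fy=3.5,interpolation=3))"
```

```text
clock 7.65 err mm [ 12.7 286.   13.3] rotvec deg [0.1 0.1 0. ] open 0.041676711069539386 F [-0.  -0.2 -0.6]
[2.6, -1.1, -0.1] [0.0, 0.0, 0.0]
[2.6, -1.1, -0.1] [0.0, 0.0, 0.0]
[2.6, -1.1, -0.1] [0.0, 0.0, 0.0]
[2.6, -1.1, -0.1] [0.0, 0.0, 0.0]
[2.6, -1.1, -0.1] [0.0, 0.0, 0.0]
[2.6, -1.1, -0.1] [0.0, 0.0, 0.0]
[2.6, -1.1, -0.1] [0.0, 0.0, 0.0]
[2.6, -1.1, -0.1] [0.0, 0.0, 0.0]
[2.6, -1.1, -0.1] [0.0, 0.0, 0.0]
[2.6, -1.1, -0.1] [0.0, 0.0, 0.0]
```

View pics/s2.png

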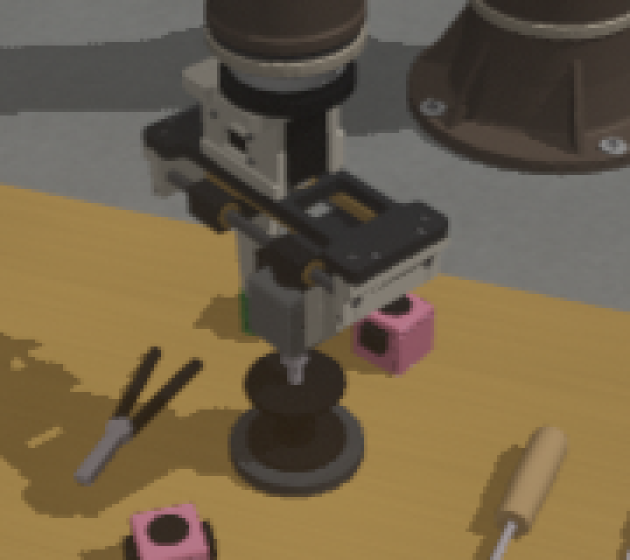

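The cap is off and in the jaws (crop (285,315)), with the spindle bare below at (295,370). I'll raise it and then move across gently.

Emit:
{"method": "servo_tool", "body": {"steps": [{"offset": [0,0,-0.7],"rotation": [0,0,0],"grip": 0},{"offset": [0,0,-0.8],"rotation": [0,0,0],"grip": 0},{"offset": [0.8,-0.3,-0.2],"rotation": [0,0,0],"grip": 0},{"offset": [1.6,-0.7,0],"rotation": [0,0,0],"grip": 0},{"offset": [2.0,-0.9,0],"rotation": [0,0,0],"grip": 0},{"offset": [2.0,-0.9,0],"rotation": [0,0,0],"grip": 0},{"offset": [2.0,-0.9,0],"rotation": [0,0,0],"grip": 0},{"offset": [2.0,-0.9,0],"rotation": [0,0,0],"grip": 0},{"offset": [2.0,-0.9,0],"rotation": [0,0,0],"grip": 0},{"offset": [2.0,-0.9,0],"rotation": [0,0,0],"grip": 0}]}}

```text
clock: 8.95
ee_pos: [0.5025, 0.1513, 0.1947]
tcp_rot: [0.846, 0.534, 0.001, 0.0]
force: [-0.3, 1.0, -0.4]
opening: 0.0422
```

Emit:
{"method": "servo_tool", "body": {"steps": [{"offset": [2.0,-0.9,0],"rotation": [0,0,0],"grip": 0},{"offset": [2.0,-0.8,0],"rotation": [0,0,0],"grip": 0},{"offset": [2.0,-0.8,0],"rotation": [0,0,0],"grip": 0},{"offset": [2.0,-0.8,0],"rotation": [0,0,0],"grip": 0},{"offset": [1.5,-0.6,0],"rotation": [0,0,0],"grip": 0},{"offset": [1.0,-0.4,0],"rotation": [0,0,0],"grip": 0},{"offset": [0.5,-0.2,0],"rotation": [0,0,0],"grip": 0},{"offset": [0,0,0],"rotation": [0,0,0],"grip": 0},{"offset": [0,0,0],"rotation": [0,0,0],"grip": 0},{"offset": [0,0,0],"rotation": [0,0,0],"grip": 0}]}}

```text
clock: 10.2
ee_pos: [0.5045, 0.2825, 0.1936]
tcp_rot: [0.844, 0.537, -0.0, -0.001]
force: [-1.1, 1.2, -1.0]
opening: 0.0418
```

```bash
python3 -c "
from h import *
plan((.511,.267,.085),64.3,10,2)"
```

```text
clock 10.2 err mm [   6.5  -15.5 -108.6] rotvec deg [-0.1 -0.   0.6] open 0.041839114873880576 F [-1.1  1.2 -1. ]
[-0.11, 0.13, 1.09] [-0.01, -0.0, 0.06]
[-0.11, 0.13, 1.09] [-0.01, -0.0, 0.06]
[-0.11, 0.13, 1.09] [-0.01, -0.0, 0.06]
[-0.11, 0.13, 1.09] [-0.01, -0.0, 0.06]
[-0.11, 0.13, 1.09] [-0.01, -0.0, 0.06]
[-0.11, 0.13, 1.09] [-0.01, -0.0, 0.06]
[-0.11, 0.13, 1.09] [-0.01, -0.0, 0.06]
[-0.11, 0.13, 1.09] [-0.01, -0.0, 0.06]
[-0.11, 0.13, 1.09] [-0.01, -0.0, 0.06]
[-0.11, 0.13, 1.09] [-0.01, -0.0, 0.06]
```

Emit:
{"method": "servo_tool", "body": {"steps": [{"offset": [-0.3,0.4,1.0],"rotation": [0,0,0],"grip": 0},{"offset": [-0.3,0.4,1.3],"rotation": [0,0,0],"grip": 0},{"offset": [-0.3,0.3,1.4],"rotation": [0,0,0],"grip": 0},{"offset": [-0.1,0.1,1.4],"rotation": [0,0,0],"grip": 0},{"offset": [0,0,1.4],"rotation": [0,0,0],"grip": 0},{"offset": [0,0,1.4],"rotation": [0,0,0],"grip": 0},{"offset": [0,0,1.0],"rotation": [0,0,0],"grip": 0},{"offset": [0,0,0.5],"rotation": [0,0,0],"grip": 0},{"offset": [0,0,0],"rotation": [0,0,0],"grip": 0},{"offset": [0,0,0],"rotation": [0,0,0],"grip": 0}]}}

```text
clock: 11.45
ee_pos: [0.5113, 0.2664, 0.0919]
tcp_rot: [0.844, 0.536, -0.001, -0.001]
force: [0.1, 0.3, -0.9]
opening: 0.0417
```

```bash
python3 -c "
from h import *
plan((.511,.267,.076),64.3,1,2)
i,d=read_camera('scene'); cv2.imwrite('pics/s3.png',cv2.resize(i[120:300,270:450],None,fx=3.3,fy=3.3,interpolation=3))"
```

```text
clock 11.45 err mm [ -0.3   0.6 -15.9] rotvec deg [-0.2  0.   0.6] open 0.04166338881881678 F [ 0.1  0.3 -0.9]
[0.04, -0.04, 1.59] [-0.19, 0.05, 0.57]
```

View pics/s3.png

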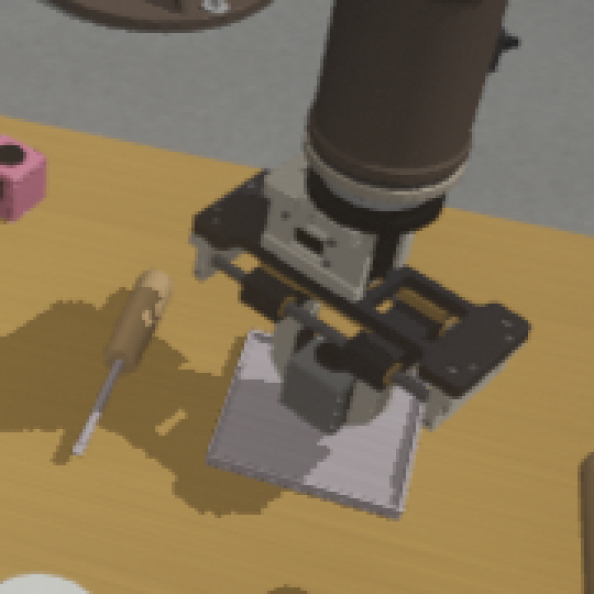

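The cap hangs upright in the jaws (crop (320,385)) over the middle of the tray. 16 mm remain, so I'll go down slowly until I feel the floor.

Emit:
{"method": "servo_tool", "body": {"steps": [{"offset": [0,0,0.4],"rotation": [0,0,0],"grip": 0},{"offset": [0,0,0.4],"rotation": [0,0,0],"grip": 0},{"offset": [0,0,0.3],"rotation": [0,0,0],"grip": 0},{"offset": [0,0,0.2],"rotation": [0,0,0],"grip": 0},{"offset": [0,0,0.1],"rotation": [0,0,0],"grip": 0},{"offset": [0,0,0],"rotation": [0,0,0],"grip": 0},{"offset": [0,0,0],"rotation": [0,0,0],"grip": 0},{"offset": [0,0,0],"rotation": [0,0,0],"grip": 0},{"offset": [0,0,0],"rotation": [0,0,0],"grip": 0},{"offset": [0,0,0],"rotation": [0,0,0],"grip": 0}]}}

```text
clock: 12.75
ee_pos: [0.5117, 0.2666, 0.0778]
tcp_rot: [0.844, 0.536, -0.0, -0.001]
force: [0.1, -0.2, -0.3]
opening: 0.0419
```

Emit:
{"method": "servo_tool", "body": {"steps": [{"offset": [0,0,0.1],"rotation": [0,0,0],"grip": 0},{"offset": [0,0,0],"rotation": [0,0,0],"grip": 0},{"offset": [0,0,0.1],"rotation": [0,0,0],"grip": 0},{"offset": [0,0,0],"rotation": [0,0,0],"grip": 0},{"offset": [0,0,0],"rotation": [0,0,0],"grip": 0},{"offset": [0,0,0],"rotation": [0,0,0],"grip": 0},{"offset": [0,0,0],"rotation": [0,0,0],"grip": 0},{"offset": [0,0,0],"rotation": [0,0,0],"grip": 0},{"offset": [0,0,0],"rotation": [0,0,0],"grip": 0},{"offset": [0,0,0],"rotation": [0,0,0],"grip": 0}]}}

```text
clock: 14.0
ee_pos: [0.5117, 0.2667, 0.0763]
tcp_rot: [0.844, 0.536, -0.0, -0.001]
force: [-0.4, -0.6, 1.1]
opening: 0.0415
```

Emit:
{"method": "servo_tool", "body": {"steps": [{"offset": [0,0,0.1],"rotation": [0,0,0],"grip": 0},{"offset": [0,0,0],"rotation": [0,0,0],"grip": 0},{"offset": [0,0,0],"rotation": [0,0,0],"grip": 0},{"offset": [0,0,0],"rotation": [0,0,0],"grip": 0},{"offset": [0,0,0],"rotation": [0,0,0],"grip": 0},{"offset": [0,0,0],"rotation": [0,0,0],"grip": 0},{"offset": [0,0,0],"rotation": [0,0,0],"grip": 0},{"offset": [0,0,0],"rotation": [0,0,0],"grip": 0},{"offset": [0,0,0],"rotation": [0,0,0],"grip": 0},{"offset": [0,0,0],"rotation": [0,0,0],"grip": 0}]}}

```text
clock: 15.25
ee_pos: [0.5118, 0.2668, 0.0762]
tcp_rot: [0.844, 0.536, -0.0, -0.001]
force: [-0.5, -0.7, 2.7]
opening: 0.0419
```

There is contact: z stopped at 0.0762, as predicted, and the upward force is rising. I'll release partway and retreat straight up.

Emit:
{"method": "servo_tool", "body": {"steps": [{"offset": [0,0,0],"rotation": [0,0,0],"grip": 0.5},{"offset": [0,0,0],"rotation": [0,0,0],"grip": 0.55},{"offset": [0,0,0],"rotation": [0,0,0],"grip": 0.6},{"offset": [0,0,0],"rotation": [0,0,0],"grip": 0.65},{"offset": [0,0,0],"rotation": [0,0,0],"grip": 0.7},{"offset": [0,0,0],"rotation": [0,0,0],"grip": 0.72},{"offset": [0,0,0],"rotation": [0,0,0],"grip": 0.72},{"offset": [0,0,0],"rotation": [0,0,0],"grip": 0.72},{"offset": [0,0,0],"rotation": [0,0,0],"grip": 0.72},{"offset": [0,0,0],"rotation": [0,0,0],"grip": 0.72}]}}

```text
clock: 16.5
ee_pos: [0.5119, 0.2668, 0.0759]
tcp_rot: [0.844, 0.536, -0.0, -0.001]
force: [0.5, -0.4, -1.0]
opening: 0.0664
```

Emit:
{"method": "servo_tool", "body": {"steps": [{"offset": [0,0,-0.5],"rotation": [0,0,0],"grip": 0.72},{"offset": [0,0,-1],"rotation": [0,0,0],"grip": 0.72},{"offset": [0,0,-1.5],"rotation": [0,0,0],"grip": 0.72},{"offset": [0,0,-2],"rotation": [0,0,0],"grip": 0.72},{"offset": [0,0,-2],"rotation": [0,0,0],"grip": 0.72},{"offset": [0,0,-2],"rotation": [0,0,0],"grip": 0.72},{"offset": [0,0,-2],"rotation": [0,0,0],"grip": 0.72},{"offset": [0,0,-2],"rotation": [0,0,0],"grip": 0.72},{"offset": [0,0,-1],"rotation": [0,0,0],"grip": 0.72},{"offset": [0,0,0],"rotation": [0,0,0],"grip": 0.72}]}}

```text
clock: 17.75
ee_pos: [0.512, 0.2675, 0.2287]
tcp_rot: [0.844, 0.537, 0.003, -0.001]
force: [-0.0, 0.2, -0.5]
opening: 0.0657
```

```bash
python3 -c "
from h import *
i,d=read_camera('scene'); P=pts('scene',d); cv2.imwrite('pics/s4.png',cv2.resize(i[90:310],None,fx=1.5,fy=1.5,interpolation=3))
m=(np.abs(P[...,0]-.511)<.04)&(np.abs(P[...,1]-.267)<.04)&(P[...,2]>.041)&(P[...,2]<.06)
q=P[m]; print(len(q),cv2.minAreaRect((q[:,:2]*1000).astype(np.float32)),np.percentile(q[:,2],[5,50,95]),sense()['ee_pos'],sense()['opening'],sense()['clock'])"
```

```text
305 ((512.7978515625, 268.18048095703125), (39.8260383605957, 43.37953186035156), 64.50758361816406) [0.04205858 0.04494957 0.04769874] [0.51181627 0.26740735 0.22821239] 0.06640486864396994 17.8
```

View pics/s4.png

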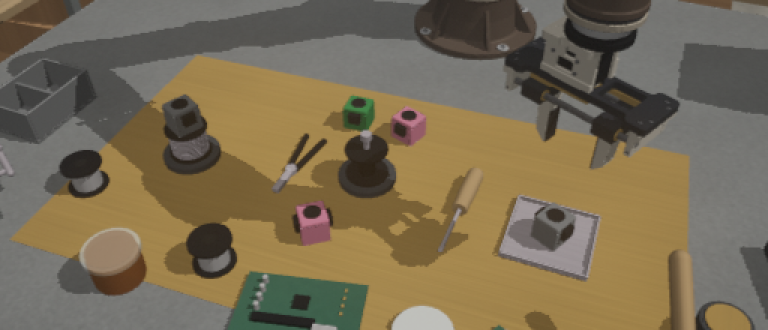

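The cap stands upright in the middle of the tray (picture (553,225)). Its top is at z 0.045, which is 3 + 42 mm. The spindle is bare at (366,140), the full reel's cap is in place at (183,115), and the gripper is clear.

```bash
python3 -c "
from plant import *
sign_off()"
```

```text
the job is handed in; nothing more can be done
```

The cap of the empty reel is now standing upright in the middle of the shallow tray. I squeezed both its buttons, lifted it off the spindle, set it down until it touched the floor, released it and handed the job in at 17.8 s.

**Last checks:**
- **Cap position:** it is centred at about (0.513, 0.268), against a tray centre of (0.511, 0.268).
- **Upright:** its top measures z 0.045, as it should for a 42 mm cap on a 3 mm floor.
- **Rest of the scene:** in the last picture the spindle is bare and the full reel's cap is in place. The pink and green look-alikes look undisturbed.
- **Robot:** the gripper is clear, about 12 cm above the cap, and measured forces at the end were near zero.

No check failed. The only disagreement was an early outline of the cap's top that measured 52 mm along one side. It had caught pixels off the cap's top, and the second measurement gave 42 x 40 mm.

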